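Open the braced storage jar

ROBOT

A 6-joint arm with a two-finger parallel gripper is mounted at the origin on a cart in front of the work surface, level with it; the furniture and walls round the work are solid. World frame = base frame: x ahead of the robot, y to its left, z up, the work surface at z = 0. Lengths are in m, angles in rad, forces in N, time in s.
With the tool pointing down it reaches from about 0.3 to 0.775 m from the base axis. Payload 14.6 kg.
Tool frame: the origin (TCP) lies at the very end of the fingers, on their centre line; the grasp point (between the pads) lies 19 mm behind it; z points along the fingers, y is the line along which they close (so a half turn about z gives the same grasp; the last joint's range is limited). The gripper opens to 94 mm and grips with 3 to 60 N. Pads are 16 mm wide; open, the fingers measure 119 mm over their backs; the gripper's body (75 mm by 177 mm) begins 78 mm behind the grasp point.
Start: joints at [1.186, 0.3, 1.521, -0, 1.321, -0.067], TCP at [0.172, 0.522, 0.205] pointing down, gripper open.
Joint ranges: [-3.03, 3.03], [-0.79, 2.21], [0.23, 2.52], [-1.04, 4.18], [0, 3.07], [-2.55, 2.55]. Speed limits (rad/s): [2.22, 2.22, 2.57, 3.14, 3.14, 3.14].

INTERFACE

Orientations are given as [roll, pitch, yaw] about the fixed x, y, z axes, in that order (R = Rz(yaw) Ry(pitch) Rx(roll)).
In Python, from station import ctrl, cams gives the robot as it stands. The module is installed in compiled form; this text tells all that it offers.
- The arm moves only by the tool arm_command, never from a script. Its argument "plan" is a list that holds one entry, the list of rows, each a list of 7 numbers: the shift along the tool's x, y, z in fractions of the full range, 1 being 750 mm, then the turn, a rotation vector about the tool's x, y, z in normalised numbers (1 is 120 degrees), then the closure, from -1 (fully open) to 1 (shut). A call has 1 to 12 rows; each row is the pose to reach, as a shift and turn from the pose commanded when the call began, along the tool's axes at that moment; what a row does not reach only later rows make up. A row lasts 1/10 s, in which the tool goes at most 50 mm and 8.59 degrees, less where a joint would pass 70% of its speed; a pose out of reach is approached as far as the arm can. A call with a gripper value outside its range is refused whole. The fingers move at their own pace and stop on an object; "squeeze" is the grip in N (left out, the last holds). Time passes only in rows, so rows that repeat a pose let the fingers close. It gives the time, the measured TCP pose, the force, the opening and the grip force at its end, in the units of the state.
- ctrl.get_obs(): the state, without advancing time (a new reading comes with each control period).
- cams.camera(name): name is "side" or "top" or "wrist"; returns (picture, depth): 420x560x3 uint8, blue, green, red; 420x560 float32, m along the optical axis (not along the pixel's ray), 0 where there is no reading.
- cams.camera_info(name): a dict with "fx", "fy", "cx", "cy" (pixels), "world_to_cam" (4x4, takes a point from world to camera coordinates). Camera axes: x right, y down, z forward; pixel columns grow to the right and rows downward; lengths in m; the calibration is good to about 2 mm. A picture is of the moment at which its call begins: read the wrist's pose just before it. camera_info takes no time and is no camera call; for the wrist camera it gives the pose at the moment of the call.
- ctrl.hand_in(): hands the job in; it is judged then, once.
The state is a dict: "time_s": time; "qpos": joint angles; "joint_vel": joint speeds; "tau": joint torques, N m; "ee_pos": TCP position; "eef_rot": TCP orientation; "force": force on the tool from outside, world axes, zero at the start; "moment": the same for the moment, N m; "grip_width": finger opening in m; "grip_force": force on a finger pad.
Only numpy, scipy, OpenCV 4.12 (cv2) and the standard library are available. Lean on these libraries where they do the work, as an engineer would, in place of code of your own. Each camera call takes 0.05 s, during which the arm holds its last target. There are 200 camera calls.

TASK

Swing the lamp's arm well aside so that its head no longer hangs over the white square jar in the wooden brace. Then unscrew the jar's tight steel cap (anticlockwise seen from above) and stop turning when it comes free, with the jar staying seated in the brace, and lift the cap straight up. Finish still holding the cap level and still over the middle of the jar, with about 3 cm of clear air between cap and mouth; keep hold of it, leave the jar seated and the lamp aside, and do not disturb the other things.

Things in the scene. Friction and masses are not known exactly. Their poses are not given: they have to be found in the camera images.
- brace: fixed wooden jar brace, screwed down: board 124 x 124 mm, 10 mm thick, with a square socket (68 mm inside, walls 28 mm high, 11 mm thick) in its middle. Origin: centre of its underside, on the worktop. The jar stands on the board inside the socket, which keeps it from turning (about 0.03 rad of play).
- jar: loose white ceramic jar, 0.45 kg, standing in the brace: square body 66 x 66 mm, 70 mm tall, round shoulder from 70 to 78 mm, neck 44 mm across up to 100 mm with three interrupted threads. Origin: centre of its underside, z up along its axis. A small upright rib on one side face marks its +x axis.
- jar_mouth (a point): middle of the jar's mouth, on its axis 100 mm above the jar's origin. A sprung rubber seal disc in the mouth presses the cap up with about 15 N; its top rises to 108.5 mm above the jar's origin when the cap is off. Turning the tight cap takes roughly 0.3 to 0.7 N m.
- cap: steel screw cap, 60 mm across (16 flats), 24 mm tall, hollow, 0.06 kg, ribbed side. Origin: centre of its underside; z up. A dark raised bar on top, 20 mm long, 2 mm high, points from the middle along the cap's +x axis. Screwed on, its origin is 86 mm above the jar's. Grip its side firmly (about 60 N) from above, fingertips 80 to 95 mm above the jar's origin.
- cap_top (a point): middle of the cap's flat top, 24 mm above its origin. The cap is released when its x axis points along the jar's x axis within about 0.2 rad; it starts 0.73 to 1.33 rad clockwise of that, seen from above. On release the seal pops it up about 2.5 mm and it lifts straight off. 0.23 rad past exact alignment it meets a solid stop: do not force it.
- lamp: fixed white worktop lamp behind and left of the jar: round foot 90 mm across, thin post 0.206 m tall. Origin: centre of the foot's underside.
- lamp_hinge (a point): top of the lamp's post, on the vertical hinge axis of the arm, 0.215 m above the worktop. The arm is 0.190 m long, 14 mm wide, its top 0.221 m above the worktop.
- lamp_grip (a point): point on the lamp arm's upright black finger post (14 mm across, round, top 0.263 m above the worktop), at the arm's outer end, 0.245 m above the worktop and 0.190 m from the hinge axis. Right below it hangs the lamp head, a disc 64 mm across, underside at about 0.17 m.
- lamp_swing (a joint): swing of the lamp arm about its vertical axis, rad, -1.6 to 1.6; 0 = arm along the lamp's -x axis, growing anticlockwise seen from above (the lamp stands behind and left of the jar: falling values bring the head to the left front, growing values to the back right). Stiff (0.25 N m), stays where left. About 1 rad from 0 clears the jar; either way will do, the left front is more open.
- spice_jar: small glass spice jar with a dark brown cap, 41 mm across, 105 mm tall, upright near the brace on the robot's right. Origin: centre of its underside. Leave it alone.
- salt_shaker: salt shaker, 44 mm across, 90 mm tall, upright near the brace on the robot's left. Origin: centre of its underside. Leave it alone.
- tin: food tin, 57 mm across, 72 mm tall, behind and right of the brace. Origin: centre of its underside. Leave it alone.
- spare_jar: round jam jar with a yellow lid, 71 mm across, 110 mm tall, standing free on the left; not the jar to open. Origin: centre of its underside. Leave it alone.
- mug: mug, 81 mm across plus handle, 88 mm tall, on the right. Origin: centre of its underside. Leave it alone.
- spice_jar_2: second small spice jar with a dark cap, 41 mm across, 105 mm tall, upright, further to the right. Origin: centre of its underside. Leave it alone.
Mind the look-alikes: they are no part of the job. There is more than one size of the cap; the one meant has the size given above.

How it is judged:
On the way, in this order (a step that is already met when the one before it is completed fails the run):
1. the lamp's arm is swung clear of the jar (horizontal distance between lamp_grip and jar above 0.14 m), for 0.2 s.
2. the cap is turned to its release position with the jar seated in the brace (angle between the x axis of cap and the x axis of jar, either way round below 0.33 rad and z of jar in the frame of brace below 0.016 m and angle between jar's own z axis and vertical below 0.08 rad and horizontal distance between jar and brace below 0.008 m and horizontal distance between lamp_grip and jar above 0.14 m), for 0.1 s.
At the end, for the whole second after the job is handed in: Gripper holds the cap (over 2 N), still, level to 0.2 rad, off the jar, within 20 mm of its axis, underside 113 to 170 mm above the jar's origin (5 to 60 mm of air); jar upright in the brace (within 8 mm, lifted under 6 mm); lamp grip over 0.14 m from the jar's axis (z of cap in the frame of jar between 0.113 and 0.17 m and horizontal distance between cap and jar below 0.02 m and angle between cap's own z axis and vertical below 0.2 rad and contact force between the fingers and cap above 2 N and contact force between cap and jar below 0.1 N and linear speed of cap below 0.03 m/s and z of jar in the frame of brace below 0.016 m and angle between jar's own z axis and vertical below 0.08 rad and horizontal distance between jar and brace below 0.008 m and horizontal distance between lamp_grip and jar above 0.14 m); the arm keeps its last pose, push and grip.
It fails at once if the jar is lifted or tipped out of its brace (z of jar in the frame of brace above 0.022 m or angle between jar's own z axis and vertical above 0.15 rad).
It fails at once if one of the other things on the worktop is shifted over 25 mm or tipped (distance of any of spice_jar, salt_shaker, tin, spare_jar, mug, spice_jar_2 from where it was at the start of the episode above 0.025 m or angle between any of spice_jar, salt_shaker, tin, spare_jar, mug, spice_jar_2's own z axis and vertical above 0.4 rad).
It also fails if it takes over 45 s, if anything falls off the work surface, if the arm or the gripper's body presses on something with over 40 N, if the wrist force passes 120 N, or if a joint passes its speed limit or range.

## Working session

There is one attempt and no reset: what is moved stays moved. The work goes in short steps, Python scripts to look and compute and a tool call to move; the robot and the scene stay as the last step left them, time stands still between calls to the robot, and variables do not carry over. Pictures are saved under pics/ and viewed, at most 10 in all, crops included, and the job is handed in when it is done.

Besides the shell and the picture viewer there is one more tool, called after "Call:" by a JSON object that holds its "fn" and its "kwargs", one argument or row to a line. arm_command: Moves the arm, as the interface text tells. Its arguments: {"type":"object","properties":{"plan":{"type":"array"},"squeeze":{"type":"number"}},"required":["plan"]}

```bash
mkdir -p pics
cat > h.py <<'E'
import numpy as np, cv2
from station import ctrl, cams
def P(name,save=None):
    img,d=cams.camera(name)
    if save: cv2.imwrite('pics/'+save,img)
    i=cams.camera_info(name); T=np.linalg.inv(np.array(i['world_to_cam']))
    v,u=np.mgrid[:420,:560]
    c=np.stack([(u-i['cx'])/i['fx']*d,(v-i['cy'])/i['fy']*d,d],-1)
    w=c@T[:3,:3].T+T[:3,3]; w[d==0]=np.nan
    return img,d,w
E
python3 - <<'E'
from h import *
np.set_printoptions(precision=4,suppress=True)
o=ctrl.get_obs();print(o)
r={n:P(n) for n in('top','side')}
np.savez('s0.npz',**{n+k:v for n in r for k,v in zip(('i','d','w'),r[n])})
cv2.imwrite('pics/top0.png',r['top'][0]);cv2.imwrite('pics/side0.png',r['side'][0])
for n in r:
  T=np.linalg.inv(np.array(cams.camera_info(n)['world_to_cam']));print(n,T)
E
```

```text
{'time_s': 0.0, 'qpos': array([ 1.1864,  0.3005,  1.5216, -0.    ,  1.3207, -0.0666]), 'joint_vel': array([ 0.0007, -0.0018,  0.0001,  0.0004, -0.0004, -0.0014]), 'tau': array([  0.0002, -53.1805, -35.2736,   0.0708,   0.0244,  -0.0001]), 'ee_pos': array([0.1718, 0.5222, 0.2049]), 'eef_rot': array([-3.1404, -0.0001,  2.8238]), 'force': array([ 0.1042, -0.5353,  0.1657]), 'moment': array([ 0.0064,  0.0195, -0.0436]), 'grip_force': 0.0, 'grip_width': 0.09393314823769715}
top [[-0.0693 -0.8435  0.5327 -0.2899]
 [-0.9975  0.064  -0.0285 -0.0142]
 [-0.0101 -0.5333 -0.8459  1.4607]
 [ 0.      0.      0.      1.    ]]
side [[-0.9999  0.0096  0.007   0.5178]
 [-0.0018  0.4591 -0.8884  0.9053]
 [-0.0117 -0.8884 -0.459   0.6736]
 [ 0.      0.      0.      1.    ]]
```

View pics/top0.png

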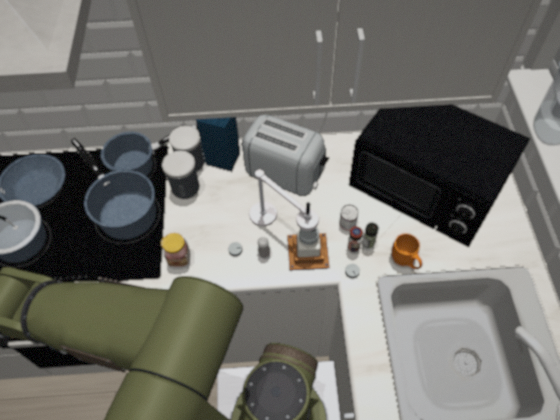

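View pics/side0.png

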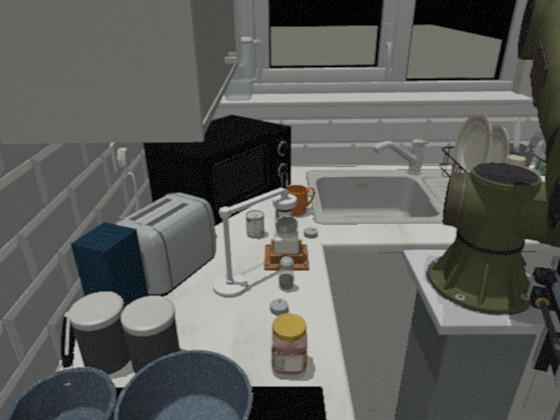

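The top view shows the brace and jar at about (308,250), and the lamp foot at (262,215) with its arm running to the black post at (308,209). The salt shaker is at (264,247), the spare jar at (175,250), the spice jars at (355,238) and (371,235), the tin at (349,215) and the mug at (405,250). 

Candidates for the cap are the loose grey caps at (235,249) and (352,270), plus the one on the jar at about (308,240), partly under the lamp head at (308,222). I choose the one on the jar in the brace.

Run:
```python
from h import *
np.set_printoptions(precision=3,suppress=True)
z=np.load('s0.npz');img=z['topi'];w=z['topw']
for n,(u,v) in dict(foot=(262,218),hinge=(261,175),post=(308,208),head=(308,222),jarcap=(308,240),salt=(264,242),spice=(355,232),spice2=(371,229),tin=(349,210),lid=(175,243),mug=(405,243),capA=(235,249),capB=(352,270)).items(): print(n,w[v,u],img[v,u])
c=img[170:290,215:395];cv2.imwrite('pics/crop0.png',cv2.resize(c,None,fx=4.4,fy=4.4,interpolation=cv2.INTER_CUBIC))
# brace: wood colour
hsv=cv2.cvtColor(img,cv2.COLOR_BGR2HSV)
m=cv2.inRange(hsv,(5,100,60),(20,255,255));m[:, :280]=0;m[:,335:]=0;m[:225]=0;m[280:]=0
p=w[m>0];p=p[(abs(p[:,2]-.01)<.006)];print(len(p),p.min(0),p.max(0),cv2.minAreaRect((p[:,:2]*1000).astype(np.float32)))
# height bands near jar
def band(a,b,x0,x1,y0,y1):
    q=w.reshape(-1,3);k=(q[:,2]>a)&(q[:,2]<b)&(q[:,0]>x0)&(q[:,0]<x1)&(q[:,1]>y0)&(q[:,1]<y1);return q[k]
for a,b in((.245,.275),(.212,.23),(.195,.211),(.112,.127),(.072,.085),(.03,.045)):
    q=band(a,b,.3,.8,-.3,.25)
    if len(q): print(a,b,len(q),q.min(0),q.max(0),np.median(q,0))
```

```text
foot [0.615 0.014 0.015] [162 163 165]
hinge [0.633 0.007 0.221] [203 202 201]
post [ 0.492 -0.115  0.249] [32 35 34]
head [ 0.483 -0.116  0.19 ] [176 174 175]
jarcap [ 0.468 -0.117  0.116] [105 108 103]
salt [0.486 0.011 0.088] [173 177 179]
spice [ 0.49  -0.257  0.105] [116  96  83]
spice2 [ 0.497 -0.305  0.106] [33 42 40]
tin [ 0.591 -0.256  0.068] [183 188 189]
lid [0.493 0.269 0.104] [ 77 173 202]
mug [ 0.482 -0.416  0.033] [ 19  62 111]
capA [0.507 0.102 0.019] [179 181 176]
capB [ 0.413 -0.247  0.012] [176 177 173]
387 [ 0.428 -0.178  0.004] [ 0.544 -0.062  0.016] ((486.39654541015625, -119.70664978027344), (115.89006805419922, 116.44251251220703), 89.13314056396484)
0.245 0.275 47 [ 0.487 -0.299  0.245] [ 0.744 -0.11   0.269] [ 0.493 -0.116  0.255]
0.212 0.23 400 [ 0.484 -0.299  0.212] [0.725 0.021 0.23 ] [ 0.579 -0.056  0.22 ]
0.195 0.211 107 [ 0.47  -0.299  0.195] [0.723 0.022 0.211] [ 0.501 -0.122  0.204]
0.112 0.127 537 [ 0.458 -0.298  0.112] [0.798 0.249 0.127] [ 0.692 -0.107  0.119]
0.072 0.085 593 [ 0.455 -0.3    0.072] [0.797 0.25  0.085] [ 0.567 -0.095  0.078]
0.03 0.045 685 [ 0.443 -0.3    0.03 ] [0.797 0.249 0.045] [ 0.493 -0.103  0.038]
```

View pics/crop0.png

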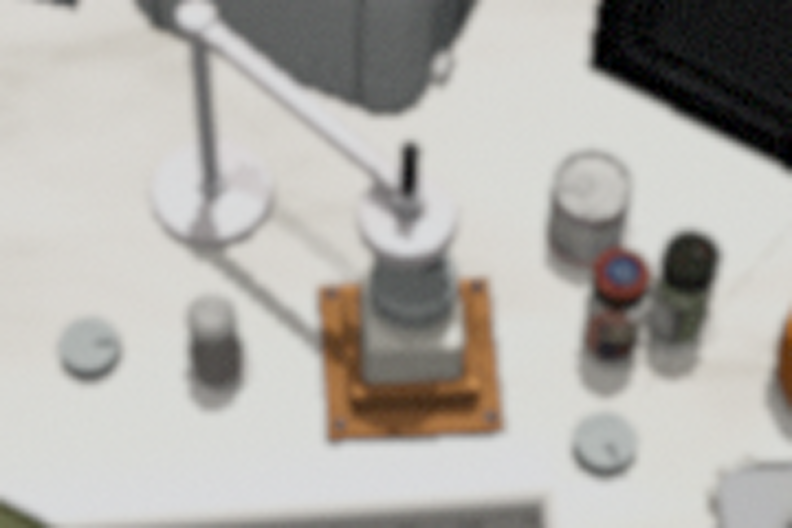

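The crop shows the jar, with its cap at crop (410,285), under the lamp head at (405,215). The black post spans (410,148) to (406,195) and the hinge is at (195,15). The loose caps at (90,348) and (603,442) are decoys. Next I cast rays for the post and hinge.

```bash
cat >> h.py <<'E'
def ray(name,u,v,z):
    i=cams.camera_info(name);T=np.linalg.inv(np.array(i['world_to_cam']))
    d=T[:3,:3]@[(u-i['cx'])/i['fx'],(v-i['cy'])/i['fy'],1];return T[:3,3]+d*(z-T[2,3])/d[2]
def rel(p,yaw,o=None):
    "shift mm in tool axes and turn rotvec to pose p, [pi,0,yaw]"
    from scipy.spatial.transform import Rotation as R
    o=o or ctrl.get_obs();A=R.from_euler('xyz',o['eef_rot']);B=R.from_euler('xyz',[np.pi,0,yaw])
    return np.r_[A.inv().apply(np.array(p)-o['ee_pos'])*1000,(A.inv()*B).as_rotvec()]
E
python3 - <<'E'
from h import *
np.set_printoptions(precision=3,suppress=True)
h=ray('top',215+195/4.4,170+15/4.4,.221);t=ray('top',215+410/4.4,170+148/4.4,.261);b=ray('top',215+406/4.4,170+198/4.4,.222)
print(h,t,b,np.hypot(*(t-h)[:2]),np.hypot(*(b-h)[:2]))
z=np.load('s0.npz');w=z['topw'].reshape(-1,3)
k=(abs(w[:,2]-.22)<.006)&(w[:,0]>.47)&(w[:,0]<.66)&(w[:,1]>-.14)&(w[:,1]<.03);a=w[k][:,:2]
c=a.mean(0);print(c,np.linalg.svd(a-c,full_matrices=0)[2][0],a[a[:,0].argmax()])
p=(t+b)/2
for P_ in((p[0],p[1],.32),(p[0],p[1],.228)):print(rel(P_,3.14))
hx=h[:2];r=p[:2]-hx;
for s in np.arange(0,1.41,.1):
    c,q=np.cos(-s),np.sin(-s);print(round(s,1),hx+[c*r[0]-q*r[1],q*r[0]+c*r[1]]-p[:2])
E
```

```text
[0.638 0.011 0.221] [ 0.498 -0.116  0.261] [ 0.486 -0.114  0.222] 0.18987019223999452 0.19675489523478915
[ 0.57  -0.047] [-0.752 -0.659] [0.651 0.009]
[-503.222 -505.285 -114.562   -0.001   -0.      -0.316]
[-503.228 -505.192  -22.562   -0.001   -0.      -0.316]
0.0 [0. 0.]
0.1 [-0.012  0.015]
0.2 [-0.022  0.032]
0.3 [-0.031  0.049]
0.4 [-0.038  0.067]
0.5 [-0.043  0.086]
0.6 [-0.046  0.105]
0.7 [-0.047  0.124]
0.8 [-0.046  0.143]
0.9 [-0.043  0.162]
1.0 [-0.039  0.181]
1.1 [-0.032  0.199]
1.2 [-0.024  0.217]
1.3 [-0.014  0.233]
1.4 [-0.003  0.249]
```

Units first: shifts go in shares of 750 mm and turns go in shares of 120 degrees. So -410 mm / 750 = -0.5467, -115 mm / 750 = -0.1533, -0.316 rad / 2.0944 = -0.1509.

Call:
{"fn": "arm_command", "kwargs": {
  "plan": [
    [[-0.0267,-0.0267,-0.08,0,0,-0.0239,-1],[-0.08,-0.08,-0.1533,0,0,-0.0477,-1],[-0.1333,-0.1333,-0.1533,0,0,-0.0955,-1],[-0.18,-0.18,-0.1533,0,0,-0.1509,-1],[-0.2267,-0.2267,-0.1533,0,0,-0.1509,-1],[-0.2733,-0.2733,-0.1533,0,0,-0.1509,-1],[-0.32,-0.32,-0.1533,0,0,-0.1509,-1],[-0.3667,-0.3667,-0.1533,0,0,-0.1509,-1],[-0.4133,-0.4133,-0.1533,0,0,-0.1509,-1],[-0.46,-0.46,-0.1533,0,0,-0.1509,-1],[-0.5067,-0.5067,-0.1533,0,0,-0.1509,-1],[-0.5467,-0.5467,-0.1533,0,0,-0.1509,-1]]
  ]
}}

```text
time_s: 1.3
ee_pos: [0.4205, 0.0286, 0.3205]
eef_rot: [3.142, 0.0, 3.14]
force: [1.9, 1.3, 0.7]
grip_width: 0.0942
grip_force: 0.0
```

Run:
```python
from h import *
np.set_printoptions(precision=3,suppress=True)
o=ctrl.get_obs();print(o['qpos'],o['ee_pos'],o['eef_rot'],o['time_s'])
print(rel((.494,-.115,.32),3.14,o))
```

```text
[-0.019 -0.062  1.661  0.     1.542 -1.588] [0.421 0.029 0.32 ] [3.142 0.    3.14 ] 1.3
[ -73.784 -143.448    0.471    0.       0.      -0.   ]
```

Call:
{"fn": "arm_command", "kwargs": {
  "plan": [
    [[-0.0267,-0.06,0,0,0,0,-1],[-0.06,-0.12,0,0,0,0,-1],[-0.0867,-0.1733,0,0,0,0,-1],[-0.0987,-0.192,0,0,0,0,-1],[-0.0987,-0.192,0,0,0,0,-1],[-0.0987,-0.192,0.04,0,0,0,-1],[-0.0987,-0.192,0.08,0,0,0,-1],[-0.0987,-0.192,0.12,0,0,0,-0.3],[-0.0987,-0.192,0.12,0,0,0,0.4],[-0.0987,-0.192,0.12,0,0,0,1],[-0.0987,-0.192,0.12,0,0,0,1],[-0.0987,-0.192,0.12,0,0,0,1]]
  ],
  "squeeze": 10
}}

```text
time_s: 2.5
ee_pos: [0.4943, -0.1133, 0.232]
eef_rot: [-3.141, 0.002, 3.14]
force: [-0.2, -0.9, -0.8]
grip_width: 0.058
grip_force: 0.0
```

Run:
```python
from h import *
img,d,w=P('wrist','w1.png')
```

```text
(no output)
```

View pics/w1.png

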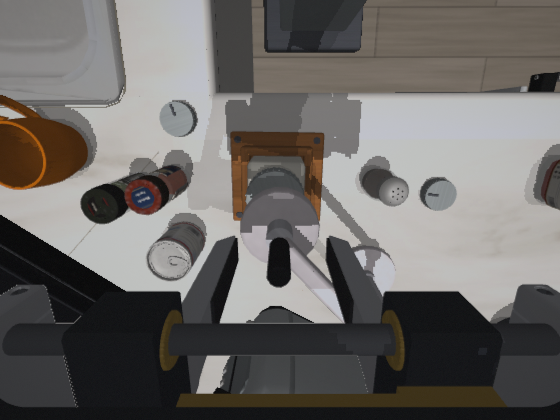

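The post, at (279,260), stands between the two fingertips. I keep closing.

Call:
{"fn": "arm_command", "kwargs": {
  "plan": [
    [[0,0,0,0,0,0,1],[0,0,0,0,0,0,1],[0,0,0,0,0,0,1],[0,0,0,0,0,0,1],[0,0,0,0,0,0,1],[0,0,0,0,0,0,1]]
  ],
  "squeeze": 10
}}

```text
time_s: 3.15
ee_pos: [0.4936, -0.1138, 0.2304]
eef_rot: [-3.141, -0.001, 3.14]
force: [-2.5, -3.4, 1.1]
grip_width: 0.014
grip_force: 10.0
```

Converted, 217 mm / 750 = 0.2893, 199 mm / 750 = 0.2653.

Call:
{"fn": "arm_command", "kwargs": {
  "plan": [
    [[0.016,0.02,0,0,0,0,1],[0.0293,0.0427,0,0,0,0,1],[0.0413,0.0653,0,0,0,0,1],[0.0507,0.0893,0,0,0,0,1],[0.0573,0.1147,0,0,0,0,1],[0.0613,0.14,0,0,0,0,1],[0.0627,0.1653,0,0,0,0,1],[0.0613,0.1907,0,0,0,0,1],[0.0573,0.216,0,0,0,0,1],[0.052,0.2413,0,0,0,0,1],[0.0427,0.2653,0,0,0,0,1],[0.032,0.2893,0,0,0,0,1]]
  ],
  "squeeze": 10
}}

```text
time_s: 4.35
ee_pos: [0.4703, 0.1043, 0.2303]
eef_rot: [-3.141, -0.0, 3.14]
force: [4.0, -5.1, -1.9]
grip_width: 0.0133
grip_force: 10.0
```

Converted, -223 mm / 750 = -0.2973, -190 mm / 750 = -0.2533.

Call:
{"fn": "arm_command", "kwargs": {
  "plan": [
    [[0,0,0,0,0,0,-1],[0,0,0,0,0,0,-1],[0,0,0,0,0,0,-1],[0,0,-0.04,0,0,0,-1],[0,0,-0.0933,0,0,0,-1],[0,-0.04,-0.1333,0,0,0,-1],[0.0133,-0.0933,-0.1333,0,0,0,-1],[0.02,-0.1467,-0.1333,0,0,0,-1],[0.0267,-0.2,-0.1333,0,0,0,-1],[0.0267,-0.2533,-0.1333,0,0,0,-1],[0.0267,-0.2973,-0.1333,0,0,0,-1],[0.0267,-0.2973,-0.1333,0,0,0,-1]]
  ],
  "squeeze": 10
}}

```text
time_s: 5.55
ee_pos: [0.4491, -0.1227, 0.3303]
eef_rot: [-3.141, -0.0, 3.135]
force: [-0.6, 0.7, 0.1]
grip_width: 0.0937
grip_force: 0.0
```

Run:
```python
from h import *
np.set_printoptions(precision=4,suppress=True)
o=ctrl.get_obs();print(o['qpos'],o['ee_pos'])
img,d,w=P('wrist','w2.png')
np.savez('w2.npz',i=img,d=d,w=w,T=cams.camera_info('wrist')['world_to_cam'])
q=w.reshape(-1,3);n=np.hypot(q[:,0]-.486,q[:,1]+.12)
for a,b in((.115,.125),(.118,.122),(.074,.084),(.034,.041),(.008,.012)):
  k=(q[:,2]>a)&(q[:,2]<b)&(n<(.1 if a<.05 else .05));p=q[k]
  if len(p)>5: print(a,len(p),np.median(p,0),p.min(0),p.max(0),cv2.minEnclosingCircle((p[:,:2]*1000).astype(np.float32)),cv2.minAreaRect((p[:,:2]*1000).astype(np.float32)))
k=(abs(q[:,2]-.25)<.012)&(q[:,1]>.0)&(q[:,1]<.2)&(q[:,0]<.6);print('post',np.median(q[k],0),k.sum())
```

```text
[-0.3452  0.04    1.538  -0.0004  1.5637 -1.9098] [ 0.4491 -0.1227  0.3303]
0.115 1437 [ 0.4902 -0.1202  0.12  ] [ 0.4617 -0.1495  0.1151] [ 0.5213 -0.09    0.1233] ((492.06939697265625, -119.818359375), 30.904685974121094) ((491.5087585449219, -119.777099609375), (59.60396194458008, 59.545345306396484), 0.3863140344619751)
0.118 1353 [ 0.4902 -0.119   0.12  ] [ 0.4619 -0.1491  0.118 ] [ 0.5213 -0.0901  0.122 ] ((491.6134033203125, -119.82117462158203), 29.77793312072754) ((491.59222412109375, -119.96422576904297), (57.682857513427734, 58.41384506225586), 45.517982482910156)
0.074 451 [ 0.4658 -0.1201  0.0788] [ 0.4588 -0.1524  0.0741] [ 0.5232 -0.0869  0.0838] ((491.54608154296875, -120.07359313964844), 42.87165832519531) ((491.01861572265625, -119.47720336914062), (65.20730590820312, 63.923728942871094), 89.19072723388672)
0.034 941 [ 0.4644 -0.1231  0.0375] [ 0.4461 -0.1654  0.0341] [ 0.5364 -0.0746  0.0408] ((492.1322021484375, -119.74734497070312), 61.86766815185547) ((491.77294921875, -119.6957778930664), (89.79202270507812, 89.83029174804688), 88.74594116210938)
0.008 1708 [ 0.4596 -0.1181  0.0098] [ 0.429  -0.1821  0.008 ] [ 0.5537 -0.0578  0.012 ] ((491.4503479003906, -119.9594955444336), 85.31722259521484) ((491.5018005371094, -120.15074157714844), (123.2707290649414, 123.03218078613281), 88.89743041992188)
post [0.4713 0.102  0.2519] 370
```

View pics/w2.png

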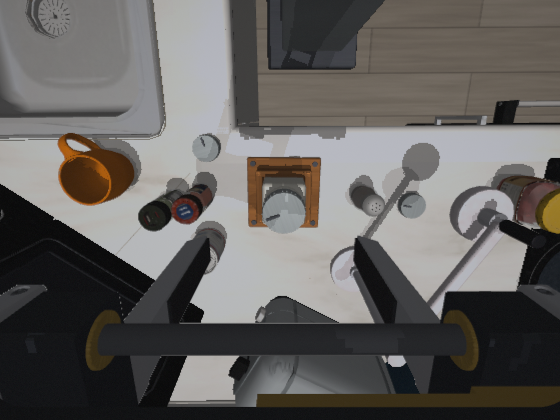

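The lamp is aside: its post is now at about (520,230), world (0.471, 0.102). The cap is at (285,210) and its dark bar points left towards (270,217). I measure the bar and the rib angle.

Run:
```python
from h import *
z=np.load('w2.npz');img,w=z['i'],z['w']
g=cv2.cvtColor(img,cv2.COLOR_BGR2GRAY)
n=np.hypot(w[...,0]-.4915,w[...,1]+.12)
m=(w[...,2]>.116)&(n<.025)&(g<90);p=w[m];print(len(p),np.median(g[(w[...,2]>.116)&(n<.025)]))
d=p[:,:2]-[.4915,-.12];mm=np.median(d,0);print(mm*1000,'bar angle',np.arctan2(mm[1],mm[0]))
# jar side points beyond the square: z .04-.078
q=w[(w[...,2]>.042)&(w[...,2]<.082)&(n<.055)]
for a in np.arange(.042,.082,.008):
  s=q[(q[:,2]>=a)&(q[:,2]<a+.008)];print(a,len(s),(s.min(0)-[.4915,-.12,0])*1000 if len(s) else '',(s.max(0)-[.4915,-.12,0])*1000)
c=img[150:240,230:340];cv2.imwrite('pics/c2.png',cv2.resize(c,None,fx=6,fy=6,interpolation=cv2.INTER_CUBIC))
```

```text
41 145.0
[  5.23924064 -15.35368346] bar angle -1.241949665511851
0.042 39 [-33.24900555 -28.33927747  42.72329362] [-30.07959464  31.79151867  49.27399691]
0.05 39 [-33.15193014 -29.59606884  50.30999568] [-30.51016363  31.11504573  57.29062425]
0.058 41 [-33.24974065 -30.31607947  58.84549068] [-30.00552436  31.79036926  65.96226119]
0.066 53 [-33.45427213 -29.83939102  66.41002942] [-2.52032748 33.16754891 73.87012399]
0.07400000000000001 413 [-32.74619699 -32.42677244  74.06918311] [31.65373544 33.13778388 81.95615685]
```

View pics/c2.png

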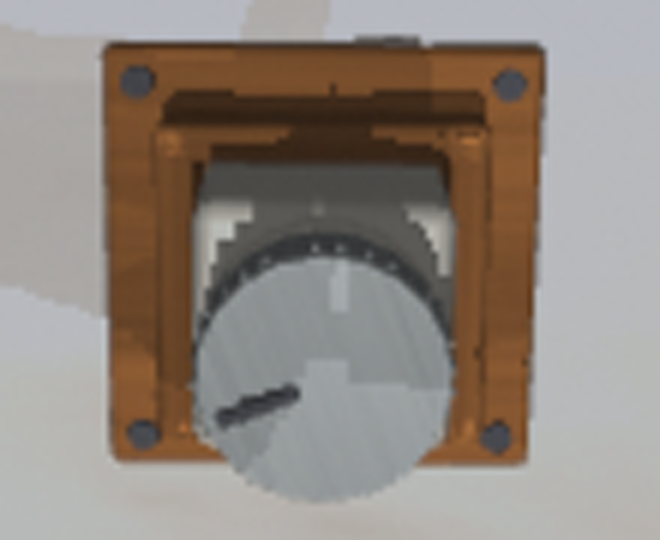

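Run:
```python
from h import *
np.set_printoptions(precision=3,suppress=True)
print(ctrl.get_obs()['eef_rot'],rel((.4915,-.12,.2),1.51))
```

```text
[ 3.141 -0.     3.136] [-42.251   1.246 130.357  -0.     -0.      1.626]
```

Converted, 130 mm / 750 = 0.1733, 100 mm / 750 = 0.1333, 1.626 rad / 2.0944 = 0.7764.

Call:
{"fn": "arm_command", "kwargs": {
  "plan": [
    [[-0.0133,0,0,0,0,0.0716,-1],[-0.0267,0,0,0,0,0.1432,-1],[-0.04,0.0013,0,0,0,0.2149,-1],[-0.0533,0.0013,0,0,0,0.2865,-1],[-0.056,0.0013,0,0,0,0.3581,-1],[-0.056,0.0013,0.0267,0,0,0.4297,-1],[-0.056,0.0013,0.0533,0,0,0.5013,-1],[-0.056,0.0013,0.08,0,0,0.573,-1],[-0.056,0.0013,0.1067,0,0,0.6446,-1],[-0.056,0.0013,0.1333,0,0,0.7162,-1],[-0.056,0.0013,0.1733,0,0,0.7764,-1],[-0.056,0.0013,0.1733,0,0,0.7764,-1]]
  ],
  "squeeze": 60
}}

```text
time_s: 6.8
ee_pos: [0.4904, -0.1172, 0.1976]
eef_rot: [-3.136, -0.002, 1.512]
force: [-0.1, -0.1, -0.1]
grip_width: 0.0939
grip_force: 0.0
```

Run:
```python
from h import *
np.set_printoptions(precision=4,suppress=True)
img,d,w=P('wrist')
o=ctrl.get_obs();print(o['ee_pos'],o['eef_rot'],o['qpos'][5],rel((.4915,-.12,.095),1.51))
g=cv2.cvtColor(img,cv2.COLOR_BGR2GRAY)
n=np.hypot(w[...,0]-.4915,w[...,1]+.12)
k=(w[...,2]>.116)&(w[...,2]<.122)&(n<.04);p=w[k]
c,r=cv2.minEnclosingCircle((p[:,:2]*1000).astype(np.float32));print(len(p),c,r,p.min(0),p.max(0))
m=k&(n<.024)&(g<80);b=w[m][:,:2]-np.array(c)/1000;mm=b.mean(0);v=np.linalg.svd(b-mm)[2][0];print(len(b),mm,np.arctan2(mm[1],mm[0]),np.arctan2(v[1],v[0]))
```

```text
[ 0.4913 -0.1176  0.1999] [-3.1392 -0.0007  1.5172] -0.25395945486648075 [ -2.4409   0.6227 104.9257  -0.0024  -0.0007   0.0072]
1204 (492.7140197753906, -121.59504699707031) 30.6297664642334 [ 0.4622 -0.1513  0.116 ] [ 0.5229 -0.0911  0.122 ]
358 [-0.0013  0.0004] 2.8334057412270997 -3.08370687050668
```

Converted, 105 mm / 750 = 0.14, 95 mm / 750 = 0.1267.

Call:
{"fn": "arm_command", "kwargs": {
  "plan": [
    [[-0.004,0.0013,0,0,0,0,-1],[-0.004,0.0013,0.0333,0,0,0,-1],[-0.004,0.0013,0.0667,0,0,0,-1],[-0.004,0.0013,0.1,0,0,0,-1],[-0.004,0.0013,0.1267,0,0,0,-1],[-0.004,0.0013,0.14,0,0,0,-1],[-0.004,0.0013,0.14,0,0,0,-1],[-0.004,0.0013,0.14,0,0,0,1],[-0.004,0.0013,0.14,0,0,0,1],[-0.004,0.0013,0.14,0,0,0,1],[-0.004,0.0013,0.14,0,0,0,1],[-0.004,0.0013,0.14,0,0,0,1]]
  ],
  "squeeze": 60
}}

```text
time_s: 8.05
ee_pos: [0.4926, -0.1215, 0.0957]
eef_rot: [-3.141, 0.0, 1.514]
force: [-2.7, -0.3, 3.4]
grip_width: 0.06
grip_force: 60.0
```

Call:
{"fn": "arm_command", "kwargs": {
  "plan": [
    [[0,0,0,0,0,0,1],[0,0,0,0,0,0,1]]
  ],
  "squeeze": 60
}}

```text
time_s: 8.25
ee_pos: [0.4926, -0.1215, 0.0957]
eef_rot: [-3.141, 0.0, 1.514]
force: [-4.2, 0.1, 6.2]
grip_width: 0.0598
grip_force: 60.0
```

Run:
```python
from h import *
np.set_printoptions(precision=4,suppress=True)
img,d,w=P('wrist','w3.png')
o=ctrl.get_obs();print({k:o[k] for k in('ee_pos','eef_rot','force','moment','grip_force','grip_width')})
```

```text
{'ee_pos': array([ 0.4927, -0.1215,  0.0958]), 'eef_rot': array([-3.1416,  0.0001,  1.5138]), 'force': array([-3.1794,  0.6487,  5.8879]), 'moment': array([ 0.0157,  0.7561, -0.0189]), 'grip_force': 60.002414770424366, 'grip_width': 0.060061164022715545}
```

View pics/w3.png

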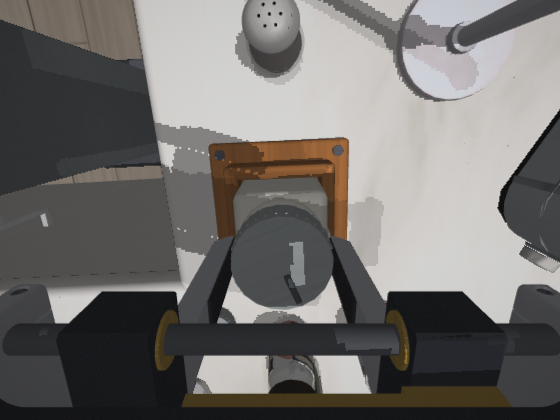

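The cap is gripped squarely: the pads sit on either side at (232,245) and (332,245), and the bar is at (292,288). I turn it anticlockwise, which is negative about tool z.

Converted, -0.85 rad / 2.0944 = -0.4058.

Call:
{"fn": "arm_command", "kwargs": {
  "plan": [
    [[0,0,0,0,0,-0.0382,1],[0,0,0,0,0,-0.0764,1],[0,0,0,0,0,-0.1146,1],[0,0,0,0,0,-0.1528,1],[0,0,0,0,0,-0.191,1],[0,0,0,0,0,-0.2292,1],[0,0,0,0,0,-0.2674,1],[0,0,0,0,0,-0.3056,1],[0,0,0,0,0,-0.3438,1],[0,0,0,0,0,-0.382,1],[0,0,0,0,0,-0.4058,1],[0,0,0,0,0,-0.4058,1]]
  ],
  "squeeze": 60
}}

```text
time_s: 9.5
ee_pos: [0.4931, -0.1215, 0.0957]
eef_rot: [3.141, 0.001, 2.364]
force: [0.3, -0.5, 3.0]
grip_width: 0.0598
grip_force: 60.0
```

Run:
```python
from h import *
np.set_printoptions(precision=4,suppress=True)
img,d,w=P('wrist','w4.png')
o=ctrl.get_obs();print({k:o[k] for k in('ee_pos','eef_rot','force','moment','grip_force','grip_width')})
```

```text
{'ee_pos': array([ 0.4931, -0.1215,  0.0957]), 'eef_rot': array([3.1411, 0.0009, 2.3627]), 'force': array([0.7956, 0.1095, 3.0455]), 'moment': array([ 0.0238, -0.3102,  0.0473]), 'grip_force': 60.00125354155898, 'grip_width': 0.05982816710012288}
```

View pics/w4.png

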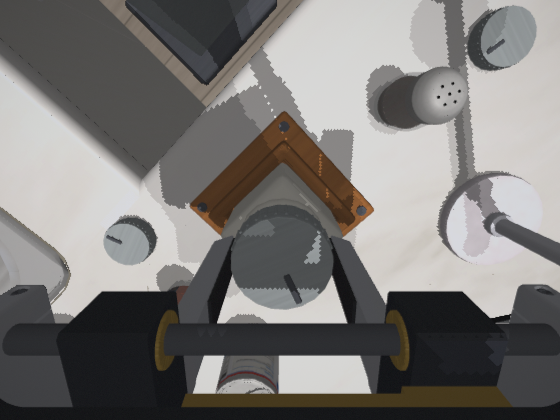

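The bar still sits at (292,288) in the hand's view, so the cap turned with the hand and the brace-jar corners are unmoved. I go on gently.

Converted, -0.05 rad / 2.0944 = -0.0239.

Call:
{"fn": "arm_command", "kwargs": {
  "plan": [
    [[0,0,0,0,0,-0.0239,1],[0,0,0,0,0,-0.0477,1],[0,0,0,0,0,-0.0716,1],[0,0,0,0,0,-0.0955,1],[0,0,0,0,0,-0.0955,1]]
  ],
  "squeeze": 60
}}

```text
time_s: 10.05
ee_pos: [0.4935, -0.1216, 0.0966]
eef_rot: [3.141, 0.002, 2.564]
force: [-2.1, 1.0, 13.5]
grip_width: 0.0598
grip_force: 60.0
```

Converted, -0.12 rad / 2.0944 = -0.0573.

Call:
{"fn": "arm_command", "kwargs": {
  "plan": [
    [[0,0,0,0,0,-0.0191,1],[0,0,0,0,0,-0.0382,1],[0,0,0,0,0,-0.0573,1],[0,0,0,0,0,-0.0573,1],[0,0,0,0,0,-0.0573,1]]
  ],
  "squeeze": 60
}}

```text
time_s: 10.55
ee_pos: [0.4938, -0.1217, 0.0968]
eef_rot: [3.141, 0.003, 2.682]
force: [-0.2, 0.7, 13.5]
grip_width: 0.0598
grip_force: 60.0
```

Run:
```python
from h import *
np.set_printoptions(precision=4,suppress=True)
img,d,w=P('wrist','w5.png')
o=ctrl.get_obs();print({k:o[k] for k in('ee_pos','eef_rot','force','moment','grip_force','grip_width')})
g=cv2.cvtColor(img,cv2.COLOR_BGR2GRAY)
k=(np.hypot(w[...,0]-.492,w[...,1]+.1205)<.025)&(w[...,2]>.114);print('cap top z',np.median(w[k][:,2]))
m=k&(g<60);b=w[m][:,:2];c=b.mean(0);v=np.linalg.svd(b-c)[2][0];print(len(b),c,v,np.arctan2(v[1],v[0]))
```

```text
{'ee_pos': array([ 0.4938, -0.1217,  0.0968]), 'eef_rot': array([3.141 , 0.0031, 2.6822]), 'force': array([ 0.0768,  0.0505, 12.6106]), 'moment': array([ 0.2267, -0.0197,  0.0425]), 'grip_force': 60.005535408854485, 'grip_width': 0.059947935573554656}
cap top z 0.12213150204966444
4671 [ 0.4749 -0.112 ] [0.5047 0.8633] 1.0417980978674526
```

The upward force jumped to about 13 N and the tool rose by about 1 mm, so the cap is released. I lift it.

Converted, -44 mm / 750 = -0.0587, -40 mm / 750 = -0.0533.

Call:
{"fn": "arm_command", "kwargs": {
  "plan": [
    [[0,0,-0.004,0,0,0,1],[0,0,-0.008,0,0,0,1],[0,0,-0.0133,0,0,0,1],[0,0,-0.0213,0,0,0,1],[0,0,-0.032,0,0,0,1],[0,0,-0.0427,0,0,0,1],[0,0,-0.0533,0,0,0,1],[0,0,-0.0587,0,0,0,1],[0,0,-0.0587,0,0,0,1],[0,0,-0.0587,0,0,0,1],[0,0,-0.0587,0,0,0,1]]
  ],
  "squeeze": 60
}}

```text
time_s: 11.7
ee_pos: [0.4925, -0.1214, 0.1391]
eef_rot: [-3.141, -0.001, 2.684]
force: [-0.4, 0.4, -0.7]
grip_width: 0.06
grip_force: 60.0
```

Run:
```python
from h import *
np.set_printoptions(precision=4,suppress=True)
img,d,w=P('wrist','w6.png');s,_,ws=P('side')
cv2.imwrite('pics/side6.png',cv2.resize(s[160:310,200:360],None,fx=4,fy=4,interpolation=cv2.INTER_CUBIC))
o=ctrl.get_obs();print({k:o[k] for k in('time_s','ee_pos','eef_rot','force','moment','grip_force','grip_width','joint_vel')})
```

```text
{'time_s': 11.8, 'ee_pos': array([ 0.4926, -0.1214,  0.1391]), 'eef_rot': array([-3.1415, -0.0005,  2.6838]), 'force': array([ 0.6403,  0.3701, -0.8315]), 'moment': array([ 0.0054, -0.0543,  0.0103]), 'grip_force': 59.99971244484186, 'grip_width': 0.059280784878684926, 'joint_vel': array([ 0.0001, -0.0005, -0.0013, -0.0007, -0.001 ,  0.0011])}
```

View pics/side6.png

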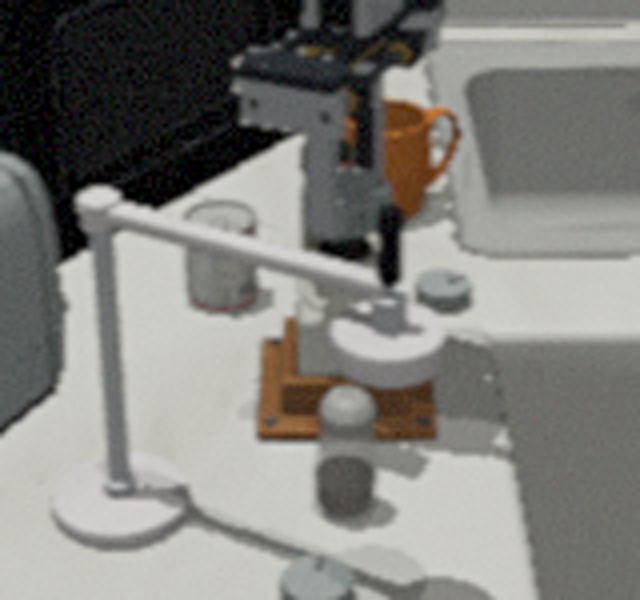

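View pics/w6.png

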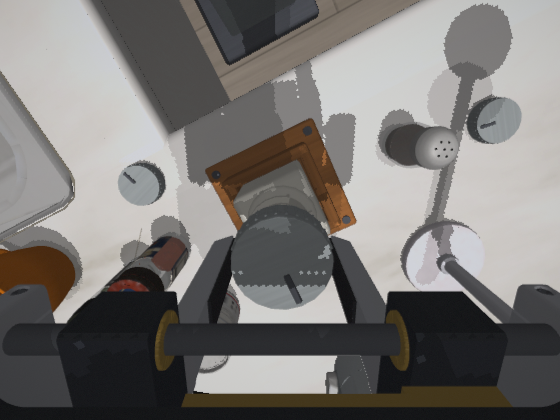

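The jar is seated at (275,190). The cap is held level above it at (283,255), with only its own weight on the wrist, and the lamp is aside. I hand in.

```bash
python3 -c "from station import ctrl; print(ctrl.hand_in())"
```

```text
the job is handed in; nothing more can be done
None
```

I handed the job in at 11.8 s: the lamp is swung aside and the cap is unscrewed and held level about 3 cm above the jar's mouth, with the jar still seated in the brace; no verdict came back.

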